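# Pull the odd ignition coil and show its foot to the inspection camera

### The job

Loosen the coils first: press the nozzle cap of the clamped release-spray can right down and let it come back up. Then pull the longer ignition coil, the one that stands higher than the other two, straight out of the cylinder head and hold it in the air in front of the bench inspection camera, in line with the tilted lens, foot end towards the glass and centred about 60 mm from it. Finish while still holding it there, steady; do not touch the camera, leave the other two coils in their wells and leave the parts lying around alone.

Things in the scene. Friction and masses are not known exactly. Their poses are not given: they have to be found in the camera images.
- head: Aluminium cylinder head fixed on the bench: block 110 x 270 x 100 mm high (150 x 290 over its flanges). Origin: centre of its underside; z up, y along its row of three round plug wells, 28 mm wide and 70 mm deep (floor 30 mm above the bench), in its flat top at y = -88, 0 and +88 mm. A coil stands loosely, unfastened, in each.
- long_coil: Longer coil, upright in any one of the wells, 25 mm higher than the others. Origin: centre of its foot (lower end), z up the coil. Round black boot 25 mm wide, 97 mm long, 70 mm of it in the well; on top a head block 36 (x) x 28 (y) x 34 mm, top 131 mm above the foot. Plug socket to 39 mm on +x, ear to 33 mm on -x; flat y faces, 28 mm apart, free to grip. About 0.16 kg.
- long_coil_grip (a point): Middle of the head block of the longer coil, on its axis, 114 mm above its foot. Same axes as the coil.
- coil_a: One of the two shorter coils, to stay in its well. Same head block and axes, boot only 72 mm long, top 106 mm above its foot (origin, at the well floor).
- coil_b: The other shorter coil, the same as coil_a.
- nozzle (a joint): Travel of the sprung nozzle cap, m: 0 up, 0.007 fully down. The spring needs about 2 N to start and 5 N fully down, and brings the cap back up.
- nozzle_top (a point): Centre of the flat top of the nozzle cap: white plastic cap 30 mm across, 18 mm high, on a bare metal spray can 53 mm across standing fixed in a bench clamp; its top is 168 mm above the bench. It is pressed straight down. A thin spout 40 mm long from the cap's centre points towards the cylinder head.
- camera: Fixed bench stand of the inspection camera: plate 100 x 80 mm and a bracket. Origin: under the lens, on the bench; its front (-x) faces roughly to the robot.
- lens: Inspection camera head on that stand, 46 mm wide. Origin: centre of the front glass, 78 mm above the bench. Its z axis is the viewing direction, out of the glass: it leans 30 degrees from straight up towards the front (-x) of the stand. Black barrel with a 45 mm wide light ring round the glass.
- camshaft: Short steel camshaft, about 220 mm long, lying beyond the cylinder head; leave alone.
- ring: Dark steel thrust ring 80 mm across, 14 mm thick, lying flat; leave alone.
- tappet: Small open steel bucket tappet, 32 mm across, 28 mm high; leave alone.
There are look-alikes about, which are no part of the job. What is shaped like the long_coil but blue or red is not meant.

How it is judged:
By the outcome, as a careful person would: the job done as asked, in the order asked, and still so for the second after the job is handed in, while the arm keeps its last pose, push and grip.
It also fails if it takes over 43 s, if anything falls off the work surface, if the arm or the gripper's body presses on something with over 40 N, if the wrist force passes 120 N, or if a joint passes its speed limit or range.

### The arm

A 6-joint arm with a two-finger parallel gripper is mounted at the origin on the work surface. World frame = base frame: x ahead of the robot, y to its left, z up, the work surface at z = 0. Lengths are in m, angles in degrees, forces in N, time in s.
With the tool pointing down it reaches from about 0.4 to 0.825 m from the base axis. Payload 7 kg.
Tool frame: the origin (TCP) lies midway between the tips of the shut fingers; the grasp point (between the pads) lies 19 mm behind it (r.grasp_offset is the distance from the TCP to the grasp point, in m); z points along the fingers, x is the direction in which the jaws open and shut, and the axes are right-handed (so a half turn about z gives the same grasp; the last joint's range is limited). The gripper opens to 88 mm and grips with 3 to 60 N. Pads are 19 mm wide; open, the fingers measure 130 mm over their backs; the gripper's body (78 mm by 193 mm) begins 47 mm behind the grasp point.
Start: joints at [83.371, 20.546, 0.682, 0, -70.136, -16.507], TCP at [0.265, 0.621, 0.227] pointing down, gripper open.
Joint ranges: [-176.03, 176.03], [-82.01, 121.73], [-58.28, 71.71], [-173.87, 95.51], [-174.79, -0.11], [-173.66, 173.66]. Speed limits (degrees/s): [136.94, 136.94, 172.46, 180, 180, 180].

### API

Orientations are given as [roll, pitch, yaw] about the fixed x, y, z axes, in that order (R = Rz(yaw) Ry(pitch) Rx(roll)).
In Python, from plant import r gives the robot as it stands.
- The arm moves only by the tool step_arm, never from a script. Its argument "deltas" is a list of rows, each a list of 7 numbers: the turn, a rotation vector about the tool's x, y, z in rad, then the shift along the tool's x, y, z in mm, then the opening, from -1 (shut) to 1 (fully open), so that 0 is half open. In form: [[ax, ay, az, x, y, z, grip], ...]. A call has 1 to 10 rows; each row shifts and turns the pose as measured when the row begins, along the tool's axes as they then stand; what a row does not reach is not made up. A row lasts 1/10 s, in which the tool goes at most 50 mm and 8.59 degrees, less where a joint would pass 70% of its speed; a pose out of reach is approached as far as the arm can. A call with a gripper value outside its range is refused whole. The fingers move at their own pace and stop on an object; "squeeze" is the grip in N (left out, the last holds). Time passes only in rows, so rows that do not move let the fingers close. It gives the time, the measured TCP pose, the force and the opening at its end, in the units of the state.
- r.get_state(): the state, without advancing time (a new reading comes with each control period).
- r.capture(name): name is "side" or "top"; returns the picture (420x560x3 uint8, red, green, blue); there is no depth.
- r.camera_info(name): a dict with "vertical_fov" (degrees; the focal length in pixels is half the picture's height over the tangent of half this angle, whatever the lens; pixels are square), "cx", "cy" (the principal point, pixels), "k1" (the pictures are not rectified: a ray, as slopes to the right and down, at radius r is drawn at 1 + k1 r^2 times it, then the intrinsics apply), "view" (4x4, takes a point from world to camera coordinates). Camera axes: x right, y down, z forward; pixel columns grow to the right and rows downward; lengths in m; the calibration is good to about 2 mm. A picture is of the moment at which its call begins. camera_info takes no time and is no camera call.
- r.close_job(): hands the job in, once; it reports no verdict.
The state is a dict: "time_s": time; "joints": joint angles; "qd": joint speeds; "joint_torque": joint torques, N m; "tcp_pos": TCP position; "eef_rot": TCP orientation; "contact_force": force on the tool from outside, world axes, zero at the start; "moment": the same for the moment, N m; "gripper_width": finger opening in m.
Only numpy, scipy, OpenCV 4.12 (cv2) and the standard library are available. Lean on these libraries where they do the work, as an engineer would, in place of code of your own. Each camera call takes 0.05 s, during which the arm holds its last target.

## Working session

There is one attempt and no reset: what is moved stays moved. The work goes in short steps, Python scripts to look and compute and a tool call to move; the robot and the scene stay as the last step left them, time stands still between calls to the robot, and variables do not carry over. Pictures are saved under pics/ and viewed, and the job is handed in when it is done.

Besides the shell and the picture viewer there is one more tool, called after "Emit:" in YAML: its name, and indented under it one key for each argument. step_arm: Moves the arm, as the interface text tells. Its arguments: {"type":"object","properties":{"deltas":{"type":"array","items":{"type":"array","items":{"type":"number"}}},"squeeze":{"type":"number"}},"required":["deltas"]}

```bash
ls; mkdir -p pics; python3 - <<'E'
from plant import r
import cv2
for n in("side","top"):
    cv2.imwrite(f"pics/{n}0.png",r.capture(n)[:,:,::-1]); print(n,r.camera_info(n))
print(r.get_state())
E
```

```text
pics
side {'vertical_fov': 53.68046180750495, 'cx': 281.24928225844366, 'cy': 204.7618498115569, 'k1': -0.1075561162009064, 'view': array([[ 0.8688625 , -0.49491442,  0.01173342, -0.47555877],
       [-0.36779221, -0.66119122, -0.65387694,  0.28828706],
       [ 0.33137116,  0.56381369, -0.75650993,  0.77448767],
       [ 0.        ,  0.        ,  0.        ,  1.        ]])}
top {'vertical_fov': 52.99074913246807, 'cx': 277.8387577375694, 'cy': 215.7686695236957, 'k1': -0.09377613329025546, 'view': array([[-0.01909131, -0.99968127,  0.01651882, -0.00475523],
       [-0.98747112,  0.01626452, -0.15695939,  0.54467345],
       [ 0.15664069, -0.01930842, -0.9874669 ,  0.89426165],
       [ 0.        ,  0.        ,  0.        ,  1.        ]])}
{'time_s': 0.1, 'joints': array([ 8.33699511e+01,  2.05852220e+01,  6.39650777e-01, -1.51572856e-02,
       -7.01374744e+01, -1.65064295e+01]), 'qd': array([-0.0479532 , -0.11759109,  0.09221654,  0.04831917,  0.05403346,
       -0.00859878]), 'joint_torque': array([-2.46845695e-03, -5.84163237e+01,  2.93749398e+01,  7.01562837e+00,
        1.01862982e-02, -4.32853369e-05]), 'tcp_pos': array([0.26509633, 0.62029013, 0.22575308]), 'eef_rot': array([-1.79990066e+02, -8.36719906e-02, -1.13141646e+02]), 'contact_force': array([ 0.21646524, -0.05917686,  0.17285922]), 'moment': array([-0.04771525,  0.00662038,  0.01949244]), 'gripper_width': 0.08756421126768082}
```

View pics/side0.png

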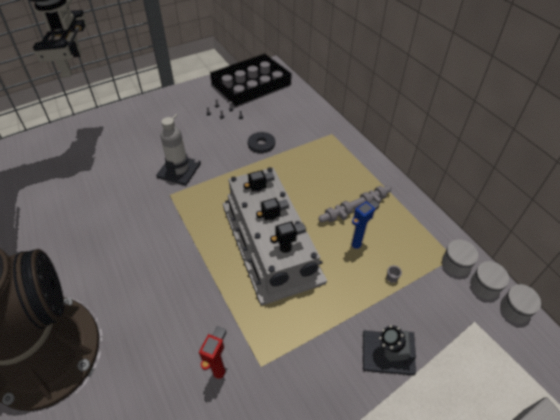

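View pics/top0.png

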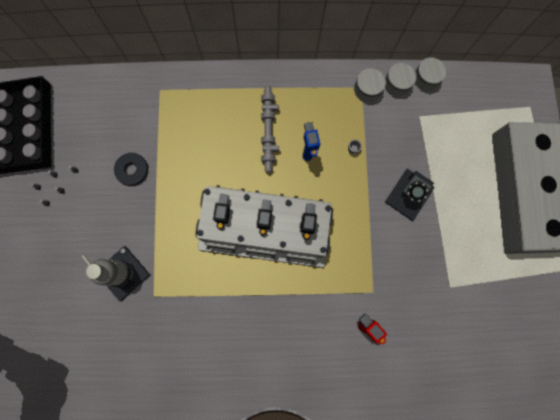

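```bash
cat > h.py <<'E'
import numpy as np, cv2
from plant import r
from scipy.spatial.transform import Rotation as Ro
def par(n):
    c=r.camera_info(n); f=210/np.tan(np.radians(c['vertical_fov']/2))
    return c,f
def ray(n,u,v):
    c,f=par(n); K=np.array([[f,0,c['cx']],[0,f,c['cy']],[0,0,1.]])
    p=cv2.undistortPoints(np.array([[[u,v]]],float),K,np.array([c['k1'],0,0,0,0.]))[0,0]
    V=c['view']; R=V[:3,:3]; o=-R.T@V[:3,3]; d=R.T@np.array([p[0],p[1],1.])
    return o,d/np.linalg.norm(d)
def onz(n,u,v,z):
    o,d=ray(n,u,v); return o+d*(z-o[2])/d[2]
def tri(a,b):
    (o1,d1),(o2,d2)=ray("side",*a),ray("top",*b)
    t=np.linalg.lstsq(np.c_[d1,-d2],o2-o1,rcond=None)[0]
    p,q=o1+t[0]*d1,o2+t[1]*d2
    return (p+q)/2,np.linalg.norm(p-q)*1000
def proj(n,P):
    c,f=par(n); K=np.array([[f,0,c['cx']],[0,f,c['cy']],[0,0,1.]]); V=c['view']
    return cv2.projectPoints(np.array([P],float),cv2.Rodrigues(V[:3,:3])[0],V[:3,3],K,np.array([c['k1'],0,0,0,0.]))[0][0,0]
def crop(src,x,y,w,h,s,out):
    im=cv2.imread(src)[y:y+h,x:x+w]; cv2.imwrite(out,cv2.resize(im,None,fx=s,fy=s,interpolation=cv2.INTER_CUBIC))
E
python3 - <<'E'
from h import *
np.set_printoptions(precision=4,suppress=True)
for n in("side","top"): print(ray(n,280,210))
crop("pics/top0.png",185,175,160,100,5,"pics/t_head.png")
crop("pics/side0.png",215,155,120,150,4,"pics/s_head.png")
crop("pics/top0.png",70,230,100,80,6,"pics/t_can.png")
crop("pics/side0.png",140,100,80,90,6,"pics/s_can.png")
crop("pics/top0.png",370,155,80,75,7,"pics/t_cam.png")
crop("pics/side0.png",350,310,80,75,7,"pics/s_cam.png")
E
```

```text
(array([ 0.2626, -0.4814,  0.78  ]), array([ 0.3241,  0.5569, -0.7647]))
(array([0.3977, 0.0037, 0.9686]), array([ 0.17  , -0.0247, -0.9851]))
```

View pics/t_head.png

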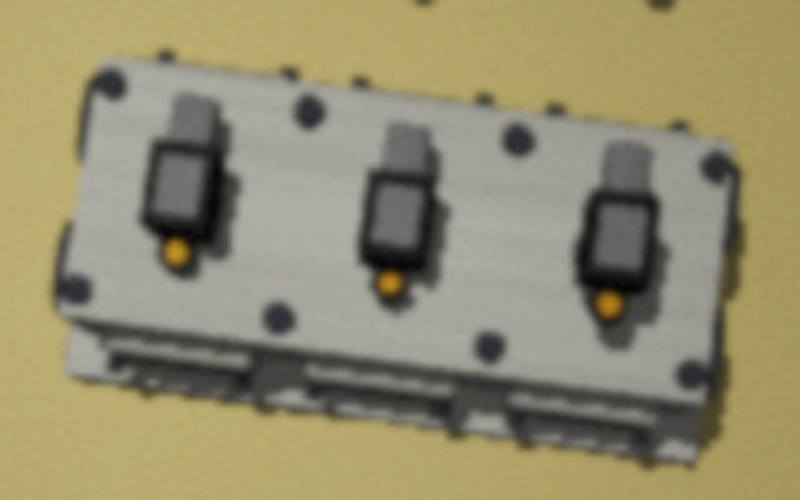

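View pics/s_head.png

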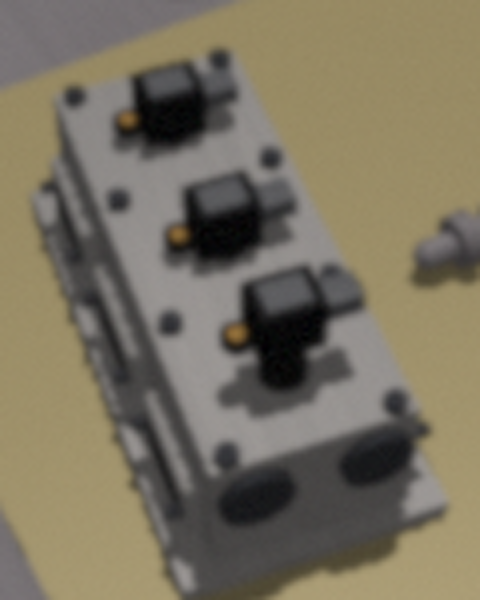

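View pics/t_can.png

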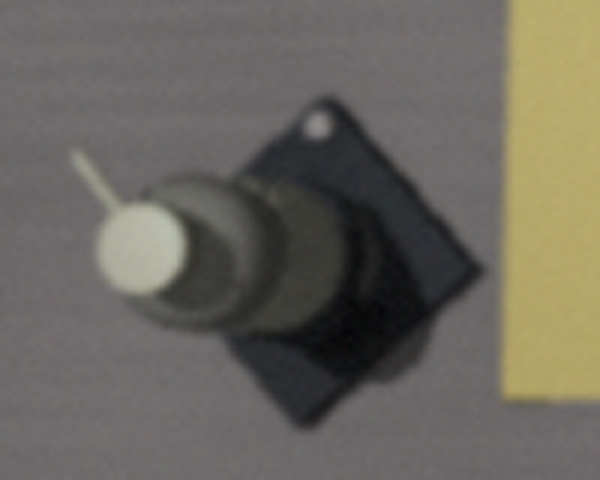

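View pics/s_can.png

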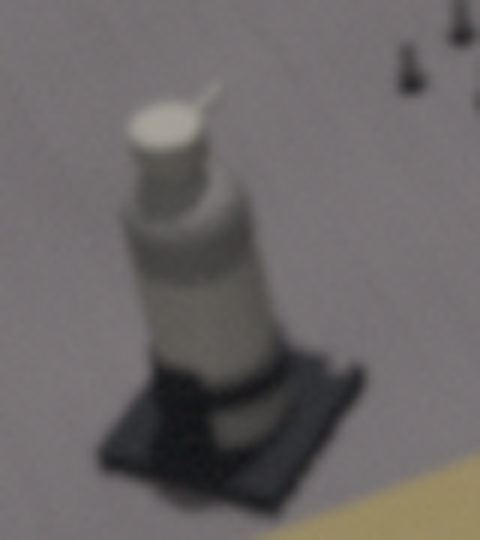

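View pics/t_cam.png

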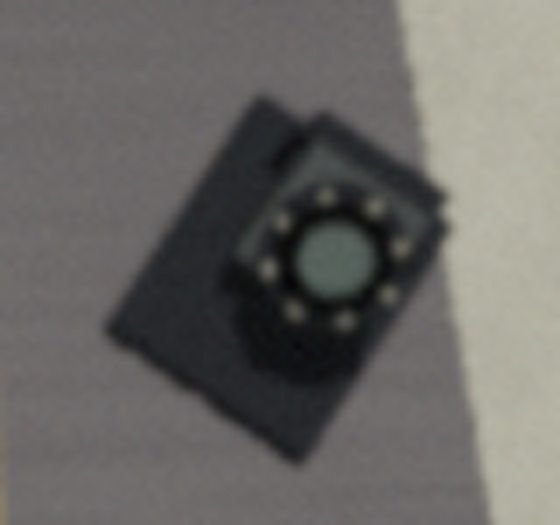

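View pics/s_cam.png

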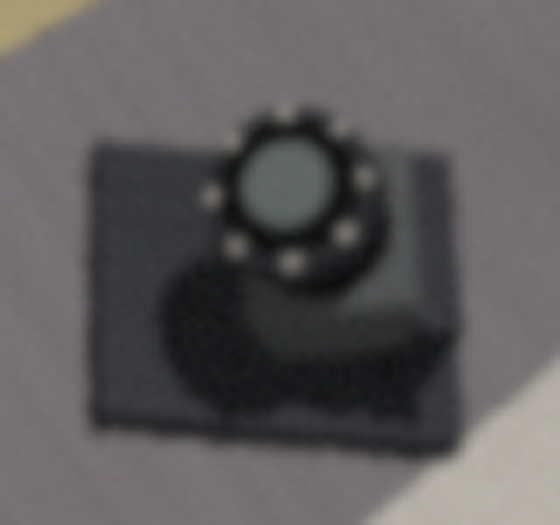

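```bash
python3 - <<'E'
from h import *
np.set_printoptions(precision=4,suppress=True)
def c(o,s,p): return ((p[0]+.5)/s-.5+o[0],(p[1]+.5)/s-.5+o[1])
T=lambda p:c((185,175),5,p); S=lambda p:c((215,155),4,p)
cap=c((70,230),6,(142,248)),c((140,100),6,(165,126))
print("cap",onz("top",*cap[0],.168),onz("side",*cap[1],.168),tri(cap[1],cap[0]))
for nm,t,s,z in(("long",(620,240),(285,293),.161),("mid",(397,216),(221,195),.136),("far",(183,184),(170,83),.136)):
    t,s=T(t),S(s); print(nm,onz("top",*t,z),onz("side",*s,z),tri(s,t))
# long coil corners of top
for p in((598,190),(657,195),(650,292),(578,287)): print("c",onz("top",*T(p),.161)[:2])
for nm,p,z in(("ear",(609,304),.15),("sock",(628,146),.15)): print(nm,onz("top",*T(p),z)[:2])
# bolts
for p in((110,84),(310,112),(519,140),(716,167),(75,290),(279,318),(490,347),(691,375)): print("bolt",onz("top",*T(p),.103)[:2])
TC=lambda p:c((370,155),7,p); SC=lambda p:c((350,310),7,p)
t,s=TC((337,259)),SC((289,183)); print("lens",onz("top",*t,.078),onz("side",*s,.078),tri(s,t))
for p in((262,97),(108,330),(298,462),(445,225)): print("plate top",onz("top",*TC(p),.008)[:2])
for p in((95,148),(95,425),(455,445),(452,152)): print("plate side",onz("side",*SC(p),.008)[:2])
# LEDs
lt=[(327,196),(376,207),(402,247),(389,294),(345,321),(294,312),(268,269),(282,220)]
ls=[(286,112),(340,130),(366,178),(346,232),(292,262),(236,246),(210,196),(232,140)]
for name,l,f,n in(("top",lt,TC,"top"),("side",ls,SC,"side")):
    print(name,np.mean([f(p) for p in l],0),onz(n,*np.mean([f(p) for p in l],0),.078))
best=None
for k in range(8):
    r8=[tri(SC(ls[(i+k)%8]),TC(lt[i])) for i in range(8)]
    P=np.array([a[0] for a in r8]); e=np.mean([a[1] for a in r8]); m=P.mean(0)
    U=np.linalg.svd(P-m); n=U[2][2]; n*=np.sign(n[2]); print(k,e,m,n,U[1],np.degrees(np.arccos(n[2])),np.degrees(np.arctan2(n[1],n[0])))
E
```

```text
cap [0.4239 0.3426 0.168 ] [0.4238 0.3382 0.168 ] (array([0.4245, 0.3443, 0.1636]), np.float64(1.0527431583684836))
long [ 0.5114 -0.0716  0.161 ] [ 0.5129 -0.0743  0.161 ] (array([ 0.5129, -0.0722,  0.1582]), np.float64(2.2639873118498604))
mid [0.5261 0.0151 0.136 ] [0.5261 0.0132 0.136 ] (array([0.5268, 0.0151, 0.1337]), np.float64(0.5982623267159023))
far [0.5405 0.1007 0.136 ] [0.5406 0.0979 0.136 ] (array([0.5415, 0.1009, 0.1328]), np.float64(0.9775688908968596))
c [ 0.5312 -0.0636]
c [ 0.5288 -0.0865]
c [ 0.4909 -0.0826]
c [ 0.4933 -0.0547]
ear [ 0.4877 -0.0675]
sock [ 0.5505 -0.0769]
bolt [0.5893 0.1354]
bolt [0.5759 0.0514]
bolt [ 0.5625 -0.0359]
bolt [ 0.5497 -0.1182]
bolt [0.5024 0.1492]
bolt [0.4894 0.0648]
bolt [ 0.476 -0.022]
bolt [ 0.4629 -0.1046]
lens [ 0.5877 -0.3221  0.078 ] [ 0.5882 -0.3227  0.078 ] (array([ 0.5881, -0.3225,  0.0775]), np.float64(0.6187891928451831))
plate top [ 0.6595 -0.3258]
plate top [ 0.5793 -0.2672]
plate top [ 0.5335 -0.3292]
plate top [ 0.614  -0.3864]
plate side [ 0.5794 -0.2705]
plate side [ 0.5323 -0.3346]
plate side [ 0.6126 -0.3889]
pl
[... 496 characters left out ...]
07466105486 -15.614850493001198
3 18.453475768209344 [ 0.5889 -0.3228  0.0755] [ 0.7484 -0.2883  0.5974] [0.0935 0.0299 0.0005] 53.318470494806675 -21.069922888938116
4 23.802673140787476 [ 0.5888 -0.3228  0.0754] [ 0.8321 -0.3372  0.4404] [0.1213 0.0174 0.0004] 63.871270117592516 -22.060789132080608
5 26.077460970908334 [ 0.5886 -0.3227  0.0752] [ 0.912  -0.2476  0.3271] [0.1333 0.0023 0.0006] 70.90564497300338 -15.192464415654284
6 23.801021169783077 [ 0.5884 -0.3226  0.075 ] [ 0.8784 -0.4352  0.1974] [0.127  0.0132 0.0011] 78.612904863616 -26.35657102581439
7 18.327841993461504 [ 0.5883 -0.3226  0.0749] [ 0.8951 -0.444   0.0404] [0.1037 0.0268 0.001 ] 87.68396632563208 -26.385032443928097
```

```bash
cat >> h.py <<'E'
def todo(P,Rt=None):
    s=r.get_state(); R=Ro.from_euler('xyz',s['eef_rot'],degrees=True)
    d=R.inv().apply(np.array(P)-s['tcp_pos'])*1000
    w=np.zeros(3) if Rt is None else (R.inv()*Rt).as_rotvec()
    np.set_printoptions(precision=4,suppress=True)
    print("t",s['time_s'],"tcp",s['tcp_pos'],"rot",s['eef_rot'],"F",s['contact_force'],"w",s['gripper_width'],"j",s['joints'])
    print("shift mm",d,"turn rad",w)
down=lambda yaw: Ro.from_euler('xyz',[180,0,yaw],degrees=True)
n=np.array([np.sin(np.radians(30))*np.cos(np.radians(143.5)),np.sin(np.radians(30))*np.sin(np.radians(143.5)),np.cos(np.radians(30))])
E
python3 -c "
from h import *
todo([.424,.341,.200],down(-99))"
```

```text
t 0.1 tcp [0.2651 0.6203 0.2258] rot [-179.9901   -0.0837 -113.1416] F [ 0.2165 -0.0592  0.1729] w 0.08756421126768082 j [ 83.37    20.5852   0.6397  -0.0152 -70.1375 -16.5064]
shift mm [ 194.3295 -255.8757   26.0813] turn rad [ 0.     -0.0015 -0.2468]
```

Emit:
step_arm:
  deltas:
    - [0,0,0,20,-26,0,-1]
    - [0,0,0,20,-26,0,-1]
    - [0,0,0,20,-26,0,-1]
    - [0,0,0,20,-26,0,-1]
    - [0,0,0,20,-26,0,-1]
    - [0,0,0,20,-26,0,-1]
    - [0,0,0,20,-26,0,-1]
    - [0,0,0,20,-26,0,-1]
    - [0,0,0,20,-26,0,-1]
    - [0,0,0,14,-18,0,-1]

```text
time_s: 1.1
tcp_pos: [0.4226, 0.3327, 0.2212]
eef_rot: [180.0, -0.6, -112.9]
contact_force: [0.6, 0.6, 0.4]
gripper_width: 0.0131
```

```bash
python3 -c "
from h import *
todo([.424,.341,.178],down(-113))"
```

```text
t 1.1 tcp [0.4226 0.3327 0.2212] rot [ 179.9787   -0.5967 -112.8812] F [0.6311 0.6139 0.3599] w 0.013110720925492543 j [ 59.1535   8.1835 -16.7221   0.0676 -65.6883   7.937 ]
shift mm [-8.6606  1.8922 43.1387] turn rad [ 0.0004 -0.0104  0.0021]
```

Emit:
step_arm:
  deltas:
    - [0,0,0,-4,1,10,-1]
    - [0,-0.01,0,-4,1,10,-1]
    - [0,0,0,0,0,10,-1]
    - [0,0,0,0,0,8,-1]
    - [0,0,0,0,0,0,-1]
    - [0,0,0,0,0,0,-1]

```text
time_s: 1.7
tcp_pos: [0.424, 0.338, 0.1799]
eef_rot: [179.9, -0.2, -113.1]
contact_force: [-0.1, 0.3, 1.1]
gripper_width: 0.0004
```

```bash
python3 -c "
from h import *
for n in('side','top'): cv2.imwrite(f'pics/{n}1.png',r.capture(n)[:,:,::-1])
crop('pics/side1.png',100,40,160,150,4,'pics/s1.png');crop('pics/top1.png',40,200,160,120,4,'pics/t1.png')
todo([.424,.341,.178],down(-113))"
```

```text
t 1.8 tcp [0.424  0.3381 0.1801] rot [ 179.9279   -0.1386 -113.09  ] F [-0.2242  0.5624  0.4859] w -0.00011998126563240357 j [ 59.2402  10.2765 -19.8075  -0.0611 -60.063    7.7002]
shift mm [-2.66    1.1538  2.1399] turn rad [ 0.0013 -0.0024 -0.0016]
```

View pics/s1.png

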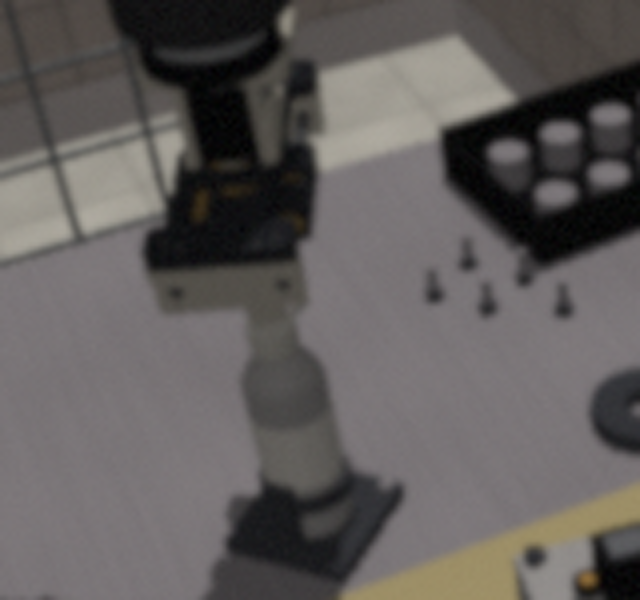

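View pics/t1.png

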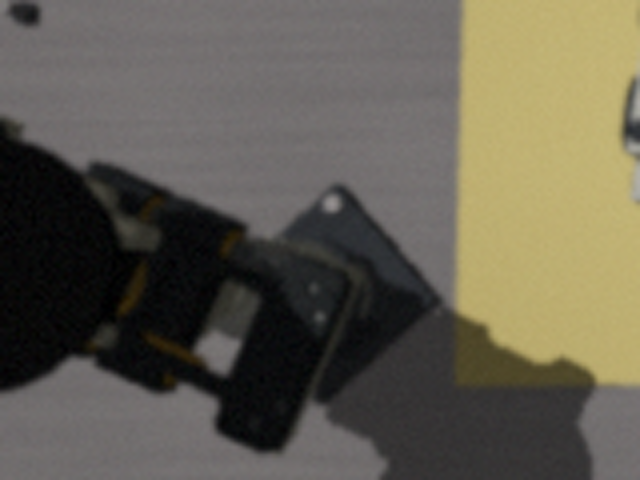

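Emit:
step_arm:
  deltas:
    - [0,0,0,-2,1,6,-1]
    - [0,0,0,0,0,6,-1]
    - [0,0,0,0,0,3,-1]
    - [0,0,0,0,0,3,-1]

```text
time_s: 2.2
tcp_pos: [0.4244, 0.3414, 0.1625]
eef_rot: [180.0, 0.0, -113.0]
contact_force: [-1.5, -0.3, 4.7]
gripper_width: 0.0002
```

Emit:
step_arm:
  deltas:
    - [0,0,0,0,0,2,-1]
    - [0,0,0,0,0,2,-1]

```text
time_s: 2.4
tcp_pos: [0.4246, 0.3415, 0.161]
eef_rot: [-179.9, 0.1, -113.0]
contact_force: [-12.0, -4.7, 27.6]
gripper_width: 0.0006
```

Emit:
step_arm:
  deltas:
    - [0,0,0,0,0,0.5,-1]
    - [0,0,0,0,0,0,-1]

```text
time_s: 2.6
tcp_pos: [0.4244, 0.3415, 0.1621]
eef_rot: [-179.9, 0.1, -113.0]
contact_force: [-1.0, -1.2, 3.9]
gripper_width: 0.0002
```

Emit:
step_arm:
  deltas:
    - [0,0,0,0,0,-5,-1]
    - [0,0,0,0,0,-10,-1]
    - [0,0,0,0,0,-20,-1]
    - [0,0,0,0,0,-30,-1]
    - [0,0,0,0,0,-20,-1]
    - [0,0,0,0,0,0,0.2]

```text
time_s: 3.2
tcp_pos: [0.4241, 0.3409, 0.2515]
eef_rot: [-180.0, 0.0, -113.0]
contact_force: [0.2, 0.4, -0.1]
gripper_width: 0.0048
```

```bash
python3 -c "
from h import *
for n in('side',): cv2.imwrite(f'pics/{n}2.png',r.capture(n)[:,:,::-1])
crop('pics/side2.png',100,40,160,150,4,'pics/s2.png')
todo([.512,-.0725,.22],down(-99))"
```

```text
t 3.25 tcp [0.4237 0.3406 0.2501] rot [ 179.9991   -0.0441 -112.9971] F [ 0.6571  0.1243 -0.1242] w 0.00791579799540717 j [ 59.4578   7.3104 -13.8512   0.0052 -68.8822   7.5432]
shift mm [ 345.6971 -242.6791   30.3876] turn rad [ 0.0001 -0.0008 -0.2443]
```

View pics/s2.png

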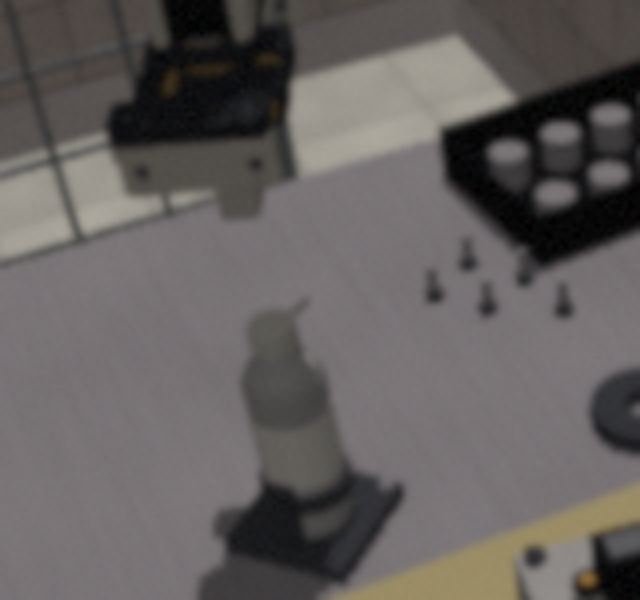

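Emit:
step_arm:
  deltas:
    - [0,0,-0.08,10,0,0,0.2]
    - [0,0,-0.08,20,-5,0,0.2]
    - [0,0,-0.08,30,-10,0,0.2]
    - [0,0,0,40,-16,0,0.2]
    - [0,0,0,40,-16,0,0.2]
    - [0,0,0,40,-16,0,0.2]
    - [0,0,0,40,-16,0,0.2]
    - [0,0,0,40,-16,0,0.2]
    - [0,0,0,40,-16,0,0.2]
    - [0,0,0,30,-12,0,0.2]

```text
time_s: 4.25
tcp_pos: [0.4833, -0.0146, 0.2428]
eef_rot: [179.4, -0.5, -98.3]
contact_force: [1.0, 0.2, 0.7]
gripper_width: 0.0528
```

```bash
python3 -c "
from h import *
todo([.512,-.0725,.19],down(-99))"
```

```text
t 4.25 tcp [ 0.4833 -0.0146  0.2428] rot [179.3892  -0.4541 -98.2746] F [0.9618 0.248  0.6777] w 0.05277907720747297 j [ 21.7142   2.0013 -20.7823   0.0949 -67.9724  59.9726]
shift mm [ 52.7252 -37.3239  52.8133] turn rad [ 0.0106 -0.008   0.0126]
```

Emit:
step_arm:
  deltas:
    - [0.005,0,0,20,-14,0,0.2]
    - [0.005,-0.008,0.01,20,-14,0,0.2]
    - [0,0,0,12,-9,10,0.2]
    - [0,0,0,0,0,20,0.2]
    - [0,0,0,0,0,20,0.2]
    - [0,0,0,0,0,0,0.2]
    - [0,0,0,0,0,0,0.2]

```text
time_s: 4.95
tcp_pos: [0.5095, -0.0799, 0.1858]
eef_rot: [179.4, -0.1, -99.4]
contact_force: [0.3, -0.5, 0.5]
gripper_width: 0.0526
```

```bash
python3 -c "
from h import *
for n in('side','top'): cv2.imwrite(f'pics/{n}3.png',r.capture(n)[:,:,::-1])
crop('pics/side3.png',190,100,180,200,3,'pics/s3.png');crop('pics/top3.png',185,155,180,140,4,'pics/t3.png')
todo([.512,-.0725,.125],down(-99))"
```

```text
t 5.05 tcp [ 0.5098 -0.0796  0.1863] rot [179.4812  -0.0897 -99.3767] F [0.1411 0.8803 0.114 ] w 0.05247095353628877 j [ 12.8584   7.6903 -22.0919  -0.1299 -60.732   67.8286]
shift mm [-7.4699 -1.6047 61.2906] turn rad [ 0.0091 -0.0015 -0.0066]
```

View pics/s3.png

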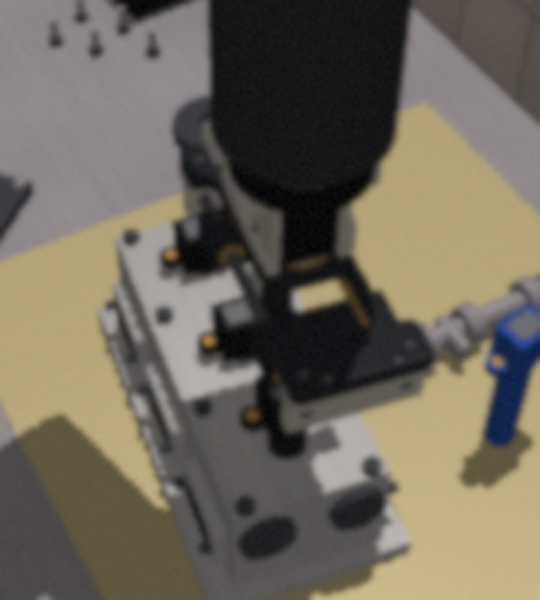

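View pics/t3.png

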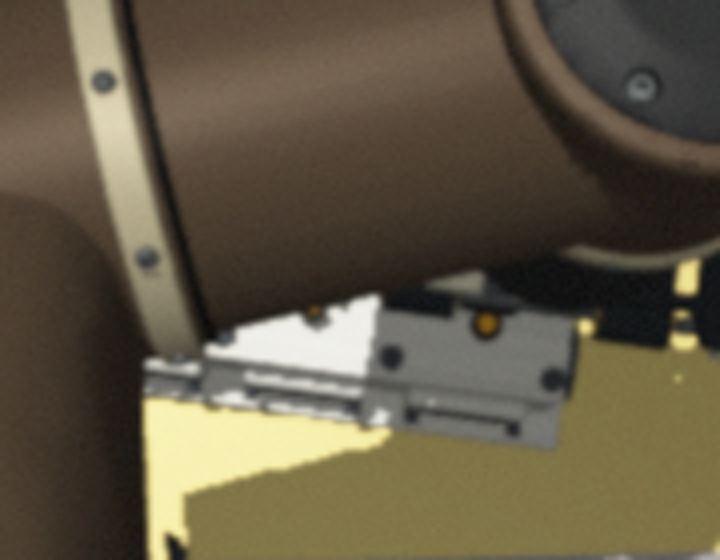

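Emit:
step_arm:
  deltas:
    - [0.009,0,-0.006,-7,-1.5,0,0.2]
    - [0,0,0,0,0,0,0.2]
    - [0,0,0,0,0,0,0.2]

```text
time_s: 5.35
tcp_pos: [0.5137, -0.0717, 0.1885]
eef_rot: [-179.8, -0.0, -98.9]
contact_force: [0.7, -0.4, 0.4]
gripper_width: 0.0529
```

```bash
python3 -c "
from h import *
todo([.512,-.0725,.125],down(-99))"
```

```text
t 5.35 tcp [ 0.5137 -0.0717  0.1885] rot [-179.7557   -0.0253  -98.9384] F [ 0.684  -0.3893  0.3739] w 0.05289322444073905 j [ 13.85     7.361  -22.2822   0.136  -60.1413  67.1442]
shift mm [ 1.0519  1.8674 63.4972] turn rad [-0.0043 -0.0004  0.0011]
```

Emit:
step_arm:
  deltas:
    - [-0.002,0,0,0.5,1,15,0.2]
    - [0,0,0,0,0,15,0.2]
    - [0,0,0,0,0,15,0.2]
    - [0,0,0,0,0,12,0.2]
    - [0,0,0,0,0,5,0.2]
    - [0,0,0,0,0,0,0.2]
    - [0,0,0,0,0,0,0.2]

```text
time_s: 6.05
tcp_pos: [0.5153, -0.0708, 0.1279]
eef_rot: [-179.5, 0.1, -98.8]
contact_force: [0.4, 0.4, 0.9]
gripper_width: 0.0528
```

```bash
python3 -c "
from h import *
for n in('side',): cv2.imwrite(f'pics/{n}4.png',r.capture(n)[:,:,::-1])
crop('pics/side4.png',190,100,180,200,3,'pics/s4.png')
todo([.512,-.0725,.125],down(-99))"
```

```text
t 6.1 tcp [ 0.5154 -0.0708  0.128 ] rot [-179.4808    0.0888  -98.7905] F [-0.4047  0.7569  0.213 ] w 0.052722817031440425 j [ 13.9072  10.843  -26.9458   0.151  -51.6981  67.2089]
shift mm [2.2088 3.0865 2.9306] turn rad [-0.0091  0.0016  0.0036]
```

View pics/s4.png

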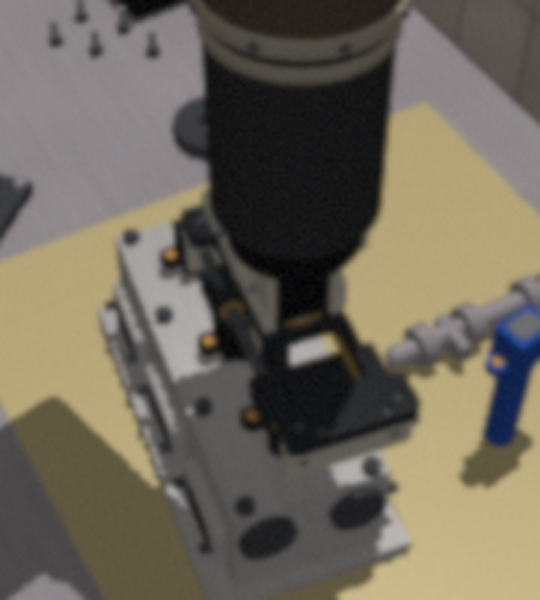

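Emit:
step_arm:
  deltas:
    - [-0.009,0,0.003,2,3,2.5,0.2]
    - [0,0,0,0,0,0,0.2]
    - [0,0,0,0,0,0,-0.2]
    - [0,0,0,0,0,0,-0.4]
    - [0,0,0,0,0,0,-1]
    - [0,0,0,0,0,0,-1]
    - [0,0,0,0,0,0,-1]
    - [0,0,0,0,0,0,-1]
  squeeze: 30

```text
time_s: 6.9
tcp_pos: [0.5128, -0.0724, 0.1269]
eef_rot: [-179.9, 0.1, -99.0]
contact_force: [0.2, -0.4, -0.1]
gripper_width: 0.0279
```

```bash
python3 -c "
from h import *
todo([.512,-.0725,.125],down(-99))"
```

```text
t 6.9 tcp [ 0.5128 -0.0724  0.1269] rot [-179.8777    0.1417  -98.9733] F [ 0.1897 -0.3842 -0.0801] w 0.027884689958076428 j [ 13.6362  10.9404 -26.872   -0.1062 -52.0203  67.4556]
shift mm [0.2507 0.8131 1.921 ] turn rad [-0.0021  0.0025  0.0005]
```

Emit:
step_arm:
  deltas:
    - [0,0,0,0,0,-5,-1]
    - [0,0,0,0,0,-8,-1]
    - [0,0,0,0,0,-8,-1]
    - [0,0,0,0,0,-8,-1]

```text
time_s: 7.3
tcp_pos: [0.5116, -0.0725, 0.1568]
eef_rot: [179.9, 0.1, -99.0]
contact_force: [-0.2, -0.4, -1.7]
gripper_width: 0.0281
```

```bash
python3 -c "
from h import *
todo([.5128,-.0724,.24],down(-99))"
```

```text
t 7.3 tcp [ 0.5116 -0.0725  0.1568] rot [179.9475   0.0971 -98.9912] F [-0.2469 -0.3598 -1.6716] w 0.028053021146215988 j [ 13.6331   9.0889 -24.6722  -0.1321 -56.2501  67.4491]
shift mm [ -0.4425  -1.048  -83.199 ] turn rad [0.0009 0.0017 0.0002]
```

Weight (1.6 N) shows; coming out freely.

Emit:
step_arm:
  deltas:
    - [0,0,0,0,-1,-10,-1]
    - [0,0,0,0,0,-10,-1]
    - [0,0,0,0,0,-10,-1]
    - [0,0,0,0,0,-10,-1]
    - [0,0,0,0,0,-15,-1]
    - [0,0,0,0,0,-15,-1]
    - [0,0,0,0,0,-15,-1]
    - [0,0,0,0,0,-10,-1]
    - [0,0,0,0,0,0,-1]

```text
time_s: 8.2
tcp_pos: [0.5131, -0.0729, 0.2625]
eef_rot: [-179.8, 0.2, -99.0]
contact_force: [0.3, 0.2, -1.8]
gripper_width: 0.0277
```

```bash
python3 -c "
from h import *
for n in('side','top'): cv2.imwrite(f'pics/{n}5.png',r.capture(n)[:,:,::-1])
crop('pics/side5.png',190,80,180,200,3,'pics/s5.png')
a=down(-99); q=Ro.align_vectors([-n],[[0,0,-1]])[0]
ax=np.cross([0,0,1],n); ax/=np.linalg.norm(ax); Rt=Ro.from_rotvec(ax*np.radians(30))*a
print(Rt.as_matrix()[:,2],-n)
L=np.array([.588,-.3225,.078]); P=L+n*(.06+.097); print('target',P,Rt.as_euler('xyz',degrees=True))
todo(P+[-.0,.03,.06],Rt)"
```

```text
Traceback (most recent call last):
TypeError: bad operand type for unary -: 'str'
```

View pics/s5.png

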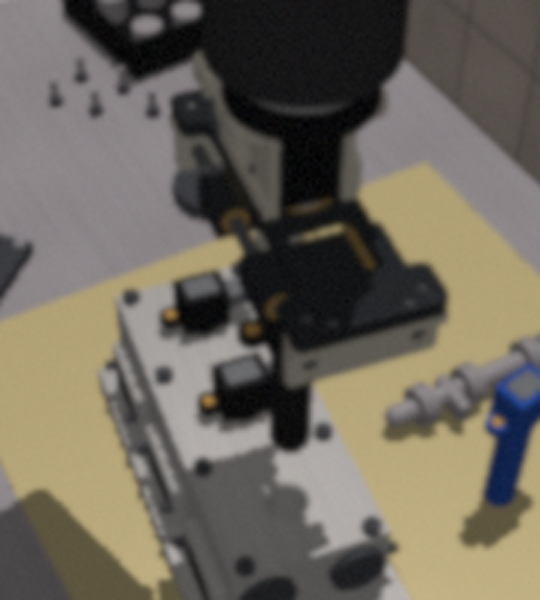

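```bash
cat >> h.py <<'E'
_ax=np.cross([0,0,1],n); _ax/=np.linalg.norm(_ax); Rt=Ro.from_rotvec(_ax*np.radians(30))*down(-99)
L=np.array([.588,-.3225,.078]); P=L+n*(.06+.097)
E
python3 -c "
from h import *
print(Rt.as_matrix()[:,2],-n,'target',P,Rt.as_euler('xyz',degrees=True))
todo(P+n*.05,Rt)"
```

```text
[ 0.40192843 -0.29741139 -0.8660254 ] [ 0.40192843 -0.29741139 -0.8660254 ] target [ 0.52489724 -0.27580641  0.21396599] [-152.8822905   -13.34855129 -102.23299167]
t 8.3 tcp [ 0.5124 -0.0729  0.2608] rot [-179.9349    0.1682  -99.0019] F [-0.1508  0.72   -1.9757] w 0.027639762962973113 j [ 13.5561   4.2913 -15.8232  -0.1389 -69.7608  67.4899]
shift mm [186.9373 -21.9578   3.0151] turn rad [ 0.4633  0.2446 -0.0009]
```

Emit:
step_arm:
  deltas:
    - [0,0,0,15,-2,0,-1]
    - [0,0,0,25,-3,0,-1]
    - [0,0,0,25,-3,0,-1]
    - [0,0,0,25,-3,0,-1]
    - [0,0,0,25,-3,0,-1]
    - [0,0,0,25,-3,0,-1]
    - [0,0,0,25,-3,0,-1]
    - [0,0,0,15,-2,0,-1]

```text
time_s: 9.1
tcp_pos: [0.5022, -0.2578, 0.2514]
eef_rot: [179.3, 0.2, -98.8]
contact_force: [0.4, -0.1, -1.8]
gripper_width: 0.0276
```

Emit:
step_arm:
  deltas:
    - [0.05,0.027,0,0,0,0,-1]
    - [0.05,0.027,0,0,0,0,-1]
    - [0.05,0.027,0,0,0,0,-1]
    - [0.05,0.027,0,0,0,0,-1]
    - [0.05,0.027,0,0,0,0,-1]
    - [0.05,0.027,0,0,0,0,-1]
    - [0.05,0.027,0,0,0,0,-1]
    - [0.05,0.027,0,0,0,0,-1]

```text
time_s: 9.9
tcp_pos: [0.499, -0.2595, 0.2402]
eef_rot: [-157.6, -12.1, -101.3]
contact_force: [0.1, -1.3, -0.5]
gripper_width: 0.0278
```

```bash
python3 -c "
from h import *
todo(P+n*.03,Rt)"
```

```text
t 9.9 tcp [ 0.499  -0.2595  0.2402] rot [-157.6137  -12.1053 -101.3412] F [ 0.1119 -1.3106 -0.5316] w 0.02783431905573594 j [  1.4444  -4.9617 -43.3305  28.4326 -35.0422  58.5218]
shift mm [  4.3507 -13.4196   6.8163] turn rad [0.0791 0.0261 0.0047]
```

Emit:
step_arm:
  deltas:
    - [0.03,0.01,0,2,-6,0,-1]
    - [0.03,0.01,0,2,-5,0,-1]
    - [0.015,0.005,0.004,0,0,0,-1]
    - [0,0,0,0,0,0,-1]
    - [0,0,0,0,0,0,-1]

```text
time_s: 10.4
tcp_pos: [0.5024, -0.263, 0.2382]
eef_rot: [-153.6, -13.4, -101.9]
contact_force: [-1.0, 0.7, -2.0]
gripper_width: 0.0279
```

```bash
python3 -c "
from h import *
todo(P+n*.03,Rt)
for n_ in('side','top'): cv2.imwrite(f'pics/{n_}6.png',r.capture(n_)[:,:,::-1])
crop('pics/side6.png',300,200,160,180,4,'pics/s6.png');crop('pics/top6.png',330,120,140,140,5,'pics/t6.png')
todo(P,Rt)"
```

```text
t 10.4 tcp [ 0.5024 -0.263   0.2382] rot [-153.56    -13.408  -101.9226] F [-1.0136  0.6938 -2.0312] w 0.027878468696431992 j [ -0.2623  -6.2761 -49.3775  38.6602 -28.0058  49.9741]
shift mm [  2.0271 -10.4489   3.7682] turn rad [0.0106 0.0014 0.0052]
t 10.5 tcp [ 0.5028 -0.2629  0.2385] rot [-153.5255  -13.394  -101.9335] F [-0.6387 -0.3855 -2.5337] w 0.027988981758641063 j [ -0.2531  -6.2652 -49.3358  38.6587 -28.0045  49.9607]
shift mm [  2.1727 -10.207   33.891 ] turn rad [0.01   0.0016 0.0049]
```

View pics/s6.png

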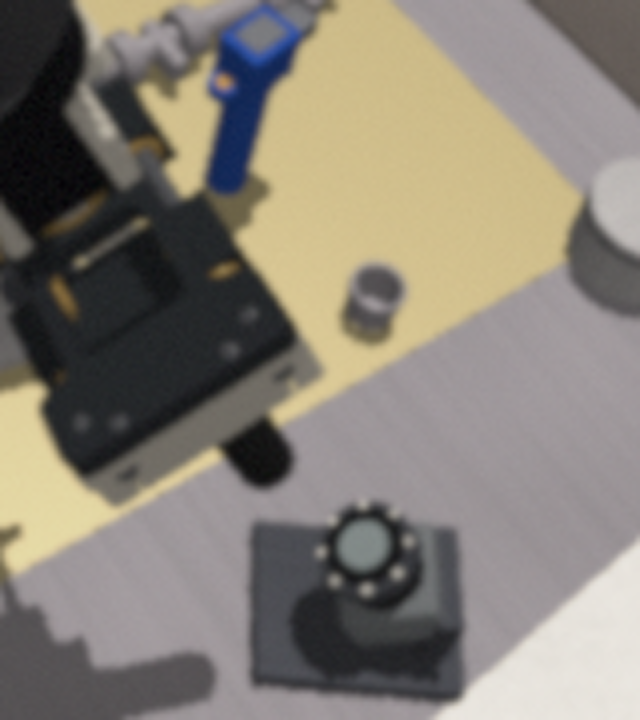

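View pics/t6.png

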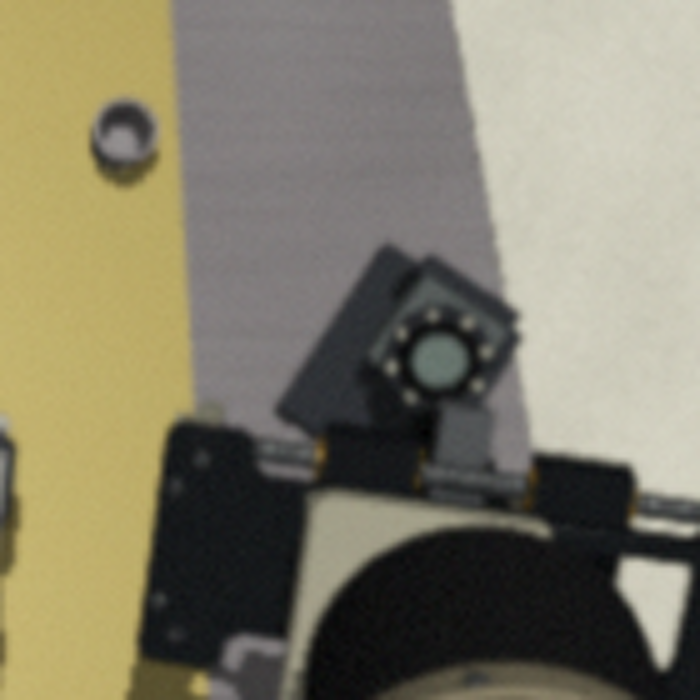

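Emit:
step_arm:
  deltas:
    - [0.01,0,0.005,2,-6,4,-1]
    - [0,0,0,0,-4,5,-1]
    - [0,0,0,0,0,6,-1]
    - [0,0,0,0,0,6,-1]
    - [0,0,0,0,0,0,-1]

```text
time_s: 11.0
tcp_pos: [0.5227, -0.2724, 0.2239]
eef_rot: [-152.9, -13.2, -102.2]
contact_force: [-0.9, -0.1, -1.6]
gripper_width: 0.0279
```

```bash
python3 -c "
from h import *
todo(P,Rt)"
```

```text
t 11.0 tcp [ 0.5227 -0.2724  0.2239] rot [-152.8647  -13.2276 -102.1733] F [-0.9469 -0.0562 -1.5772] w 0.027888914844619497 j [ -3.2966  -3.2678 -50.1145  43.4481 -23.26    46.9313]
shift mm [ 0.4907  2.1615 10.5147] turn rad [-0.0005  0.0023 -0.0001]
```

Emit:
step_arm:
  deltas:
    - [0,0,0,0.5,2,4,-1]
    - [0,0,0,0,0,4,-1]
    - [0,0,0,0,0,2,-1]
    - [0,0,0,0,0,0,-1]
    - [0,0,0,0,0,0,-1]

```text
time_s: 11.5
tcp_pos: [0.5244, -0.2764, 0.2129]
eef_rot: [-152.9, -13.2, -102.2]
contact_force: [0.5, 0.9, -1.8]
gripper_width: 0.0277
```

```bash
python3 -c "
from h import *
todo(P,Rt)
for m in('side','top'): cv2.imwrite(f'pics/{m}7.png',r.capture(m)[:,:,::-1])
crop('pics/side7.png',330,270,100,100,6,'pics/s7.png');crop('pics/top7.png',360,150,100,80,7,'pics/t7.png')
F=P-n*.097; print('foot proj side',proj('side',F),'lens',proj('side',L),'side boot end edges')
"
```

```text
t 11.5 tcp [ 0.5244 -0.2764  0.2129] rot [-152.9489  -13.2447 -102.1956] F [ 0.4796  0.9081 -1.7914] w 0.02771351951293694 j [ -4.9599  -2.2201 -51.3377  46.5837 -20.9486  44.852 ]
shift mm [-0.4026 -0.8941 -0.8801] turn rad [ 0.001   0.0019 -0.0003]
foot proj side [379.8161 321.4647] lens [390.7158 335.6902] side boot end edges
```

View pics/s7.png

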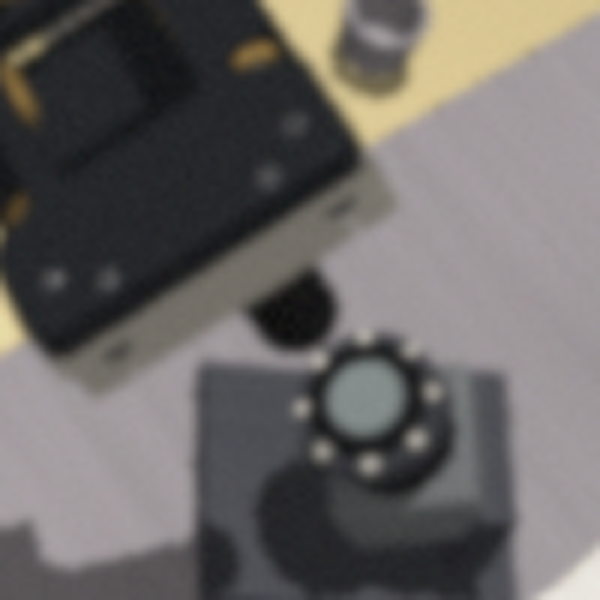

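View pics/t7.png

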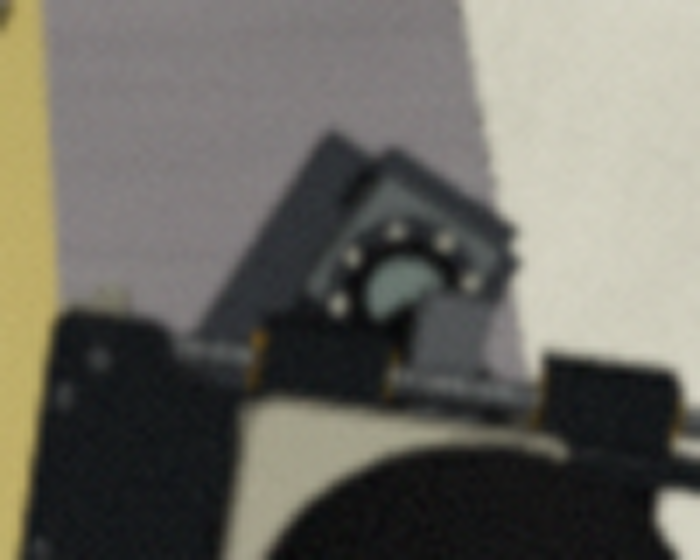

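Emit:
step_arm:
  deltas:
    - [0.001,0.002,0,-0.5,-1,-1,-1]
    - [0,0,0,0,0,0,-1]
    - [0,0,0,0,0,0,-1]
    - [0,0,0,0,0,0,-1]

```text
time_s: 12.0
tcp_pos: [0.5255, -0.2752, 0.2152]
eef_rot: [-152.8, -13.3, -102.2]
contact_force: [-0.2, 0.8, -1.3]
gripper_width: 0.028
```

```bash
python3 -c "
from h import *
todo(P,Rt); print(r.get_state()['qd'])
for m in('side','top'): cv2.imwrite(f'pics/{m}8.png',r.capture(m)[:,:,::-1])
todo(P,Rt); print(r.get_state()['qd'])
"
```

```text
t 12.0 tcp [ 0.5255 -0.2752  0.2152] rot [-152.7734  -13.3431 -102.2322] F [-0.1975  0.8496 -1.3171] w 0.02804094717043458 j [ -4.766   -2.3708 -51.3015  46.8445 -21.1256  44.5026]
shift mm [0.422  1.0709 1.0002] turn rad [-0.0019  0.0001 -0.    ]
[ 0.1187 -0.0176  0.041  -0.0744 -0.0056 -0.0409]
t 12.1 tcp [ 0.5255 -0.2753  0.2151] rot [-152.7824  -13.3421 -102.2402] F [-0.0316 -0.26   -0.722 ] w 0.027865047444464074 j [ -4.7721  -2.3642 -51.3035  46.8421 -21.1263  44.5006]
shift mm [0.3748 0.9835 0.9291] turn rad [-0.0017  0.     -0.0002]
[-0.0404  0.0681  0.0425  0.0039 -0.0421 -0.0262]
```

View pics/side8.png

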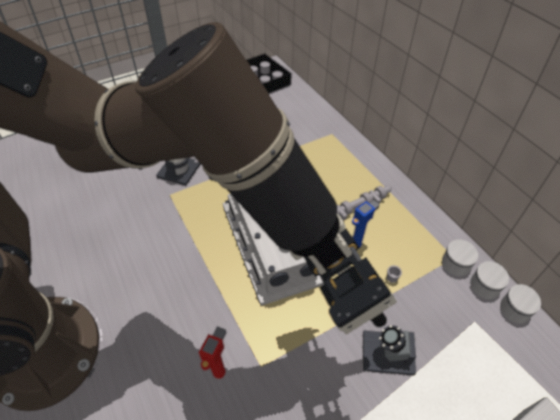

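```bash
python3 -c "
from h import *
print(r.close_job()); s=r.get_state(); print(s['time_s'],s['tcp_pos'],s['gripper_width'])"
```

```text
the job is handed in; nothing more can be done
None
the job is handed in; nothing more can be done
```

The job is handed in at about 12 s, with the long coil still held in front of the inspection camera lens.

- **Nozzle:** I pressed the cap to its stop. The tip reached z = 0.161 m, which is 7 mm below its top, and peaked at about 28 N. I then raised the tool clear, and a picture showed the cap back up.
- **Coil:** I gripped the black long coil in the end well at about 30 N, with the jaws stopped at 28 mm. It came out straight and freely. I then tilted it 30° onto the lens axis, with its foot towards the glass.
- **Last checks:**
  - The tool was within about 1.5 mm and 0.1° of the pose that puts the foot 60 mm from the glass.
  - In the side view the foot appeared within about 1 pixel of where it should be. The top view could not confirm this because the gripper hid the foot.
  - The arm was nearly still, at or below 0.12°/s.
  - The two short coils were seen in their wells just after the pull. In the last side picture the arm hides them, but it shows the camera and most of the loose parts undisturbed.

Two readings disagreed with what I expected:
- **Spout:** in the pictures the can's spout points away from the cylinder head, not towards it as described. This did not affect the press.
- **Final weight reading:** the last vertical force was 0.7 N rather than the coil's 1.6 N. I put this down to sensor noise, as the jaws were still at 28 mm.

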